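Unpack the saucer into the dish rack

ROBOT

A 6-joint arm with a two-finger parallel gripper is mounted at the origin on the work surface. World frame = base frame: x ahead of the robot, y to its left, z up, the work surface at z = 0. Lengths are in m, angles in rad, forces in N, time in s.
With the tool pointing down it reaches from about 0.375 to 0.9 m from the base axis. Payload 3.1 kg.
Tool frame: the origin (TCP) lies where the fingers leave the gripper's body, on its centre line; the fingertips stand 70 mm ahead of it and the grasp point (between the pads) lies 51 mm ahead of it (robot.tip_reach is the distance from the TCP to the fingertips, in m); z points along the fingers, y is the line along which they close (so a half turn about z gives the same grasp; the last joint's range is limited). The gripper opens to 87 mm and grips with 3 to 60 N. Pads are 19 mm wide; open, the fingers measure 117 mm over their backs; the gripper's body (75 mm by 190 mm) begins 51 mm behind the grasp point.
Start: joints at [-0.178, 0.527, 1.433, -0, 1.181, -0.178], TCP at [0.625, 0, 0.292] pointing down, gripper open.
Joint ranges: [-3.08, 3.08], [-0.75, 2.2], [0.22, 2.44], [-1.43, 4.57], [0, 2.65], [-2.85, 2.85]. Speed limits (rad/s): [2.79, 2.79, 3.14, 3.14, 3.14, 3.14].

INTERFACE

Orientations are given as a unit quaternion [x, y, z, w].
In Python, from rig import robot gives the robot as it stands.
- The arm moves only by the tool carry_out, never from a script. Its argument "rows" is a list that holds one entry, the list of rows, each a list of 6 numbers: the shift along the tool's x, y, z in mm, then the turn, a rotation vector about the tool's x, y, z in units of 8 degrees (1.0 is 8 degrees). A call has 1 to 20 rows; each row is the pose to reach, as a shift and turn from the pose commanded when the call began, along the tool's axes at that moment; what a row does not reach only later rows make up. A row lasts 1/10 s, in which the tool goes at most 50 mm and 8.59 degrees, less where a joint would pass 70% of its speed; a pose out of reach is approached as far as the arm can. A call with a gripper value outside its range is refused whole. "fingers" is the opening, from 0 (shut) to 1 (fully open), set as the call begins (left out, the last holds). The fingers move at their own pace and stop on an object; "grip_force" is the grip in N (left out, the last holds). Time passes only in rows, so rows that repeat a pose let the fingers close. It gives the time, the measured TCP pose, the force and the opening at its end, in the units of the state.
- robot.get_obs(): the state, without advancing time (a new reading comes with each control period).
- robot.camera(name): name is "scene" or "side" or "wrist"; returns a dict with "color" (420x560x3 uint8, red, green, blue), "depth" (420x560 float32, m along the optical axis (not along the pixel's ray), 0 where there is no reading), "K" (3x3 intrinsics, pixels), "camera_from_world" (4x4, takes a point from world to camera coordinates). Camera axes: x right, y down, z forward; pixel columns grow to the right and rows downward; lengths in m; the calibration is good to about 2 mm. A picture is of the moment at which its call begins.
- robot.hand_in(): hands the job in, once; it reports no verdict.
The state is a dict: "time": time; "q": joint angles; "joint_velocities": joint speeds; "joint_torque": joint torques, N m; "position": TCP position; "tool_rot": TCP orientation; "ft_force": force on the tool from outside, world axes, zero at the start; "moment": the same for the moment, N m; "grip_width": finger opening in m.
Only numpy, scipy, OpenCV 4.12 (cv2) and the standard library are available. Lean on these libraries where they do the work, as an engineer would, in place of code of your own. Each camera call takes 0.05 s, during which the arm holds its last target. There are 200 camera calls.

TASK

Swing both flaps of the carton outward, well past upright, so that they stay out of the way and uncover the saucer packed at a slant inside. Then draw the saucer out and stand it upright in the middle one of the red rack's three slots, resting on both wires between the tines; set it down gently, not dropped, and let go. Leave the flaps open and the other things on the counter where they are.

Things in the scene. Friction and masses are not known exactly. Their poses are not given: they have to be found in the camera images.
- carton: fixed cardboard carton 140 x 140 mm, walls 4 mm thick and 112 mm high (the +x one, farther from the robot, 100). Origin: centre of its underside; x points away from the robot, y to the left, z up. Flaps are hinged along the tops of its +y and -y walls (hinge lines along x at y = +68 and -68, z = 112 mm); they stand partly open with a gap between their free edges
- carton_slot (a point): centre of the packed saucer, at (-10, 0, 56) mm in the carton's frame, axes as the carton's. Two cardboard boards make a slot that rises towards +x, 30 degrees from vertical (direction 0.5, 0, 0.866). They hold the saucer with 2 mm of play up to 8 mm above its centre: it comes free only when drawn some 60 mm along the slant; its upper 47 mm stands clear
- flap_left (a joint): angle of the flap on the carton's +y wall: 0 = closed, level, pointing to the carton's middle; 1.57 = upright; more = swung outward; stop at 2.6. The flap is 138 mm long (along x), 56 mm from hinge to free edge, 4 mm thick. Light friction: it stays where it is left; about 0.5 N at its edge moves it
- flap_right (a joint): the same for the flap on the carton's -y wall
- flap_left_edge (a point): middle of the free edge of the flap on the +y wall
- flap_right_edge (a point): middle of the free edge of the flap on the -y wall
- saucer_center (a point): centre of the white ceramic saucer: flat round plate 110 mm across, 7 mm thick, about 140 g, with a foot 54 mm across standing 3 mm proud underneath. z = its axis, out of its upper face. It starts in the carton's slot leaning 30 degrees from vertical, upper face towards the carton's -x side; the top of its rim is then about 104 mm above the counter at carton x = 18 mm
- rack: fixed red dish rack 218 (x) by 178 mm (y), rim 96 mm high; cutlery bin on its +x side, out to x = 165, cutlery up to 150 mm high. Origin: centre of its underside; x away from the robot, z up. On two wires along x at y = +30 and -30 (tops 38 mm high) stand four pairs of 6 mm tines, 93 mm high, at x = -39, -13, 13, 39: three slots 20 mm wide for discs with their axis along x
- rack_slot (a point): where the saucer's centre lies when seated in the rack's middle slot: 84.6 mm above the rack's underside, half-way between the two middle pairs of tines. Its rim then rests on both wires, which keep it from rolling. Axes as the rack's
- cup: bystander: espresso cup with a handle, white ceramic, 58 mm across, 55 mm high; origin at the centre of its underside
- coaster: bystander: round bamboo coaster, 92 mm across, 8 mm thick, lying flat between carton and rack; origin at the centre of its underside
- jar: bystander: closed glass jar, 72 mm across, 130 mm high, at the far side; origin at the centre of its underside
- ladle: bystander: black nylon ladle lying across the far side, about 300 mm long; origin on the counter under its handle
- bottle: bystander: clear washing-up bottle, 60 mm across, 170 mm high, to the robot's right; origin at the centre of its underside
- tin: bystander: tin can, 74 mm across, 100 mm high, to the robot's left; origin at the centre of its underside
- bowl: bystander: blue ceramic bowl, 110 mm across, 50 mm high, to the robot's right; origin at the centre of its underside
Not all that is in view belongs to the job. What is shaped like the part that bears saucer_center but black or yellow is not meant.

How it is judged:
By the outcome, as a careful person would: the job done as asked, in the order asked, and still so for the second after the job is handed in, with the robot touching nothing.
It also fails if it takes over 64 s, if anything falls off the work surface, if the arm or the gripper's body presses on something with over 40 N, if the wrist force passes 120 N, or if a joint passes its speed limit or range.

## Working session

There is one attempt and no reset: what is moved stays moved. The work goes in short steps, Python scripts to look and compute and a tool call to move; the robot and the scene stay as the last step left them, time stands still between calls to the robot, and variables do not carry over. Pictures are saved under pics/ and viewed, on a budget of 10 in all, crops included, one or two more only if the job needs it, and the job is handed in when it is done.

Besides the shell and the picture viewer there is one more tool, called after "Emit:" as a command line: name --argument value ..., lists and objects as JSON in quotes. carry_out: Moves the arm, as the interface text tells. Its arguments: {"type":"object","properties":{"rows":{"type":"array"},"fingers":{"type":"number"},"grip_force":{"type":"number"}},"required":["rows"]}

```bash
mkdir -p pics; ls
cat > h.py <<'E'
import numpy as np, cv2
from rig import robot
from scipy.spatial.transform import Rotation as R
def snap(n):
    c=robot.camera(n); return c
def cloud(c):
    d=c["depth"];v,u=np.mgrid[:d.shape[0],:d.shape[1]];K=c["K"]
    p=np.stack([(u-K[0,2])/K[0,0]*d,(v-K[1,2])/K[1,1]*d,d],-1)
    T=np.linalg.inv(c["camera_from_world"]);w=p@T[:3,:3].T+T[:3,3]
    w[d==0]=np.nan; return w
def save(img,n): cv2.imwrite("pics/"+n,img[...,::-1])
E
python3 - <<'E'
from h import *
a=snap("scene");b=snap("side")
np.savez("s0.npz",a=a["color"],b=b["color"],wa=cloud(a),wb=cloud(b))
for c in(a,b):print(np.linalg.inv(c["camera_from_world"]).round(3).tolist(),c["K"].round(0).tolist())
save(cv2.resize(a["color"],(800,600)),"scene0.png");save(cv2.resize(b["color"],(800,600)),"side0.png")
o=robot.get_obs();print(o)
E
```

```text
pics
[[-0.215, 0.683, -0.698, 1.376], [0.977, 0.153, -0.151, 0.176], [0.004, -0.714, -0.7, 0.926], [0.0, 0.0, 0.0, 1.0]] [[385.0, 0.0, 282.0], [0.0, 385.0, 206.0], [0.0, 0.0, 1.0]]
[[0.889, -0.252, 0.383, 0.109], [-0.458, -0.463, 0.759, -0.902], [-0.014, -0.85, -0.526, 0.729], [0.0, 0.0, 0.0, 1.0]] [[435.0, 0.0, 284.0], [0.0, 435.0, 206.0], [0.0, 0.0, 1.0]]
{'time': 0.1, 'q': array([-1.78524130e-01,  5.28361375e-01,  1.43380443e+00, -1.92911510e-05,
        1.18139099e+00, -1.78521355e-01]), 'joint_velocities': array([ 3.68401011e-05, -1.18441476e-03, -3.18666799e-03, -1.05248134e-04,
        1.61809282e-03, -1.02068718e-03]), 'joint_torque': array([-3.02360622e-04, -4.40987206e+01, -1.77151054e+01,  6.34850166e-02,
        5.34114777e-02, -3.85449334e-05]), 'position': array([6.24461146e-01, 1.07340546e-04, 2.91366994e-01]), 'tool_rot': array([ 7.07104826e-01,  7.07108055e-01, -5.67405324e-04, -8.01618903e-04]), 'ft_force': array([ 0.60485674, -0.01567168, -0.43610923]), 'moment': array([-0.04268445,  0.00464709, -0.00686385]), 'grip_width': 0.08704138774306011}
```

View pics/scene0.png

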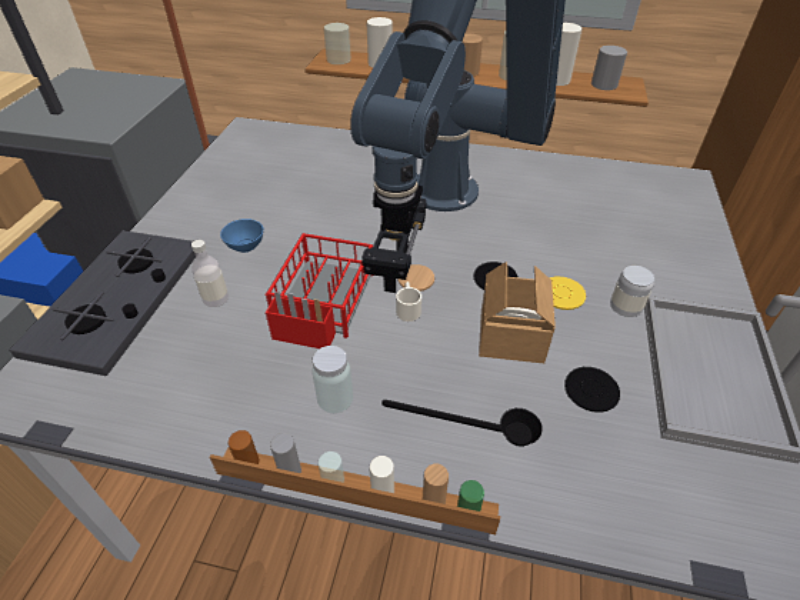

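View pics/side0.png

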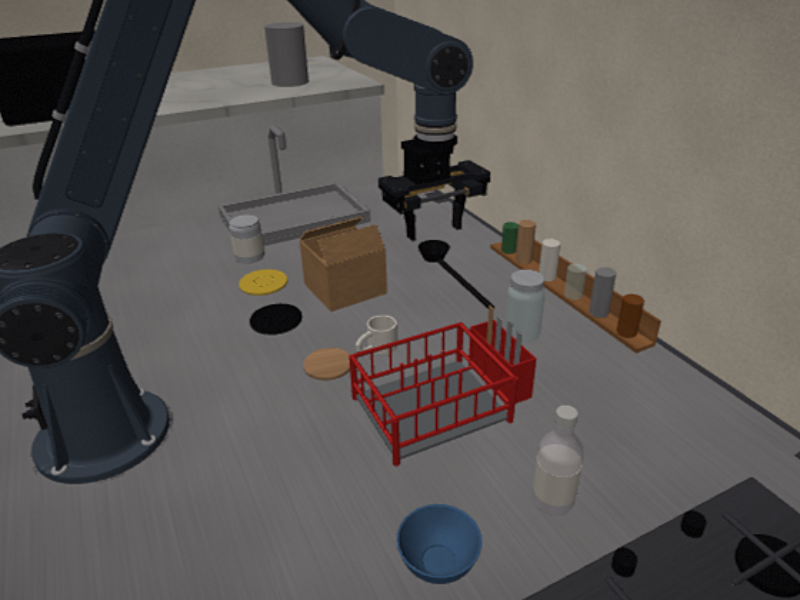

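The scene shows the rack at about (315,290) and the carton at (517,315), with something white inside it at (520,312). Disc lookalikes: black at (497,275) and (592,388), yellow at (565,292). The white disc in the carton fits the description. Next I'll measure and check that choice in a crop.

Run:
```python
from h import *
s=np.load("s0.npz")
from collections import OrderedDict
def hsv(i):return cv2.cvtColor(i,cv2.COLOR_RGB2HSV).astype(int)
P={}
for k in "ab":
    w=s["w"+k];h=hsv(s[k]);
    red=((h[...,0]<6)|(h[...,0]>174))&(h[...,1]>170)
    br=(h[...,0]>7)&(h[...,0]<22)&(h[...,1]>70)
    z=w[...,2]
    red&=(z>0.01)&(z<.2)&(w[...,0]>.3)&(w[...,0]<1.1); br&=(z>.012)&(z<.2)&(w[...,1]>.1)&(w[...,1]<.45)&(w[...,0]>.3)&(w[...,0]<.9)
    P[k]=(w[red],w[br]);print(k,red.sum(),br.sum())
    for q in P[k]:print(np.nanpercentile(q,[1,50,99],axis=0).round(3).tolist())
def rect(q):
    r=cv2.minAreaRect((q[:,:2]*1000).astype(np.float32));return r
C=np.vstack([P["a"][1],P["b"][1]]);R_=np.vstack([P["a"][0],P["b"][0]])
lo=C[(C[:,2]<.095)&(C[:,2]>.02)]
print("carton",rect(lo),[rect(P[k][1][P[k][1][:,2]<.095]) for k in "ab"])
top=R_[(R_[:,2]>.085)&(R_[:,2]<.105)]
print("rack",rect(R_),rect(top),[rect(P[k][0]) for k in "ab"])
np.savez("p.npz",C=C,R=R_)
im=s["a"][170:270,310:420];save(cv2.resize(im,(800,600) if 0 else (770,700)),"x.png") if 0 else save(np.hstack([cv2.resize(s["a"][170:270,310:410],(400,400)),cv2.resize(s["b"][140:220,200:280],(400,400))]),"crop.png")
```

```text
a 2010 2603
[[0.399, -0.289, 0.016], [0.621, -0.199, 0.069], [0.671, -0.114, 0.1]]
[[0.459, 0.17, 0.014], [0.564, 0.243, 0.085], [0.605, 0.313, 0.157]]
b 3538 2831
[[0.396, -0.295, 0.015], [0.578, -0.228, 0.066], [0.669, -0.115, 0.098]]
[[0.458, 0.164, 0.014], [0.515, 0.18, 0.096], [0.602, 0.31, 0.154]]
carton ((617.5153198242188, 242.15084838867188), (320.2112731933594, 148.8074493408203), 3.373415231704712) [((466.6536865234375, 245.2886962890625), (158.77940368652344, 291.174072265625), 85.63139343261719), ((618.2886962890625, 240.6439971923828), (317.65069580078125, 148.6929473876953), 2.7833123207092285)]
rack ((577.2882080078125, -228.00921630859375), (965.4707641601562, 371.20196533203125), 86.69409942626953) ((534.060546875, -204.26856994628906), (182.78851318359375, 275.5242614746094), 88.8118896484375) [((534.35791015625, -201.51034545898438), (179.35745239257812, 274.9356689453125), 89.16486358642578), ((577.2882080078125, -228.00921630859375), (965.4707641601562, 371.20196533203125), 86.69409942626953)]
```

View pics/crop.png

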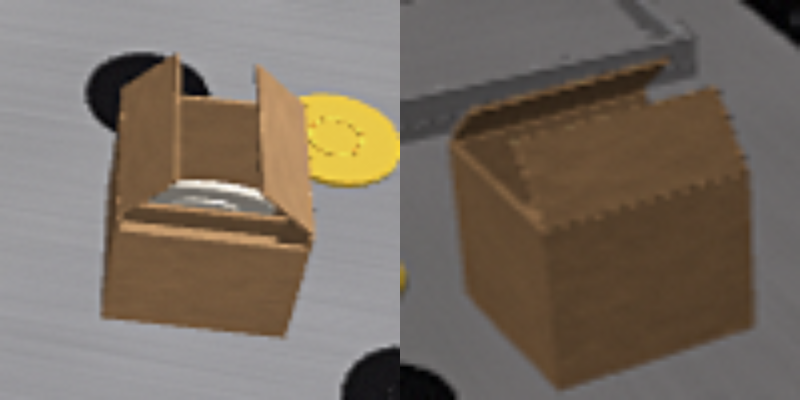

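The crop confirms a white saucer rim between the flaps, at about (220,190) in the left half. Now the pose fits.

Run:
```python
from h import *
p=np.load("p.npz");C,Rk=p["C"],p["R"]
def line(q,n):
    q=q[:,:2]
    for _ in range(4):
        vx,vy,x,y=cv2.fitLine((q*1000).astype(np.float32),cv2.DIST_HUBER,0,.01,.01).ravel()
        d=(q*1000-[x,y])@[-vy,vx];q=q[abs(d)<4]
    a=np.degrees(np.arctan2(vy,vx));a=(a+45)%90-45
    print(n,len(q),"angle",a.round(2),"centroid",np.round([x,y],1),"span",(q.min(0)*1000).round(),(q.max(0)*1000).round());return a
m=(C[:,2]>.015)&(C[:,2]<.095)&(C[:,0]<.64)
L=C[m]
line(L[L[:,0]>.59],"+x");line(L[L[:,1]<.185],"-y");line(L[L[:,0]<.468],"-x");line(L[L[:,1]>.30],"+y")
F=C[(C[:,2]>.118)&(C[:,0]<.62)]
for n,f in(("R",F[F[:,1]<.235]),("L",F[F[:,1]>.235])):
    print(n,np.percentile(f,[1,50,99],axis=0).round(3).tolist())
    t=f[f[:,2]>f[:,2].max()-.006];print(" top",t.mean(0).round(3),t.min(0).round(3),t.max(0).round(3))
T=Rk[(Rk[:,2]>.088)&(Rk[:,2]<.102)&(Rk[:,0]<.63)&(Rk[:,0]>.38)]
line(T[T[:,0]<.41],"rack -x");line(T[(T[:,0]>.605)],"rack +x");line(T[T[:,1]<-.275],"rack -y");line(T[T[:,1]>-.13],"rack +y")
I=Rk[(Rk[:,1]>-.26)&(Rk[:,1]<-.15)&(Rk[:,0]>.42)&(Rk[:,0]<.59)&(Rk[:,2]>.05)&(Rk[:,2]<.1)]
print(len(I));
H,xe,ye=np.histogram2d(I[:,0],I[:,1],bins=[np.arange(.42,.6,.006),np.arange(-.26,-.14,.01)])
print(xe.round(3),ye.round(3));print(H.astype(int))
```

```text
+x 878 angle 4.3 centroid [599.3 244.6] span [591. 172.] [607. 315.]
-y 912 angle 4.62 centroid [536.7 171. ] span [466. 162.] [607. 181.]
-x 657 angle 4.23 centroid [462.6 241.5] span [457. 163.] [468. 307.]
+y 140 angle 3.22 centroid [528.2 306.2] span [457. 300.] [597. 312.]
R [[0.468, 0.169, 0.118], [0.536, 0.19, 0.138], [0.602, 0.211, 0.158]]
 top [0.533 0.206 0.155] [0.468 0.196 0.153] [0.602 0.214 0.159]
L [[0.46, 0.263, 0.119], [0.531, 0.284, 0.137], [0.595, 0.311, 0.154]]
 top [0.533 0.27  0.151] [0.462 0.261 0.149] [0.598 0.279 0.155]
rack -x 253 angle -1.5 centroid [ 401.1 -206. ] span [ 396. -291.] [ 407. -111.]
rack +x 151 angle -0.8 centroid [ 612.8 -205.8] span [ 609. -295.] [ 617. -115.]
rack -y 363 angle -1.0 centroid [ 504.  -288.1] span [ 395. -294.] [ 615. -282.]
rack +y 245 angle -0.83 centroid [ 511.9 -118.7] span [ 399. -124.] [ 620. -113.]
265
[0.42  0.426 0.432 0.438 0.444 0.45  0.456 0.462 0.468 0.474 0.48  0.486
 0.492 0.498 0.504 0.51  0.516 0.522 0.528 0.534 0.54  0.546 0.552 0.558
 0.564 0.57  0.576 0.582 0.588 0.594] [-0.26 -0.25 -0.24 -0.23 -0.22 -0.21
[... 382 characters left out ...]
 0  0  0  0  0]
 [ 0  0  0  0  0  0  0  0  0  0  0]
 [ 0  0 17  0  0  0  0  0  6  0  0]
 [ 0  0 17  3  0  0  0  0 26  5  0]
 [ 0  0  0  0  0  0  0  0  0  0  0]
 [ 0  0  0  0  0  0  0  0  0  0  0]
 [ 0  0  2  0  0  0  0  0  0  0  0]
 [ 0  0 26  1  0  0  0  0 23  0  0]
 [ 0  0  1  1  0  0  0  0  3  1  0]
 [ 0  0  0  0  0  0  0  0  0  0  0]
 [ 0  0  0  0  0  0  0  0  0  0  0]
 [ 0  0 27  0  0  0  0  0 28  0  0]
 [ 0  0  5  0  0  0  0  0 12  0  0]
 [ 0  0  0  0  0  0  0  0  0  0  0]
 [ 0  0  0  0  0  0  0  0  0  0  0]
 [ 0  0  0  0  0  0  0  0  0  0  0]
 [ 0  0  0  0  0  0  0  0  0  0  0]
 [ 0  0  0  0  0  0  0  0  0  0  0]
 [ 0  0  0  0  0  0  0  0  0  0  0]
 [ 0  0  0  0  0  0  0  0  0  0  0]]
```

Emit:
carry_out --rows '[[[10,-4,0,0,0,0],[35,-14,0,0,0,0],[65,-26,0,0,0,0],[95,-38,0,0,0,0],[125,-50,0,0,0,0],[155,-62,0,0,0,0],[185,-74,0,0,0,0],[215,-86,0,0,0,0],[232,-92,0,0,0,0],[238,-94,0,0,0,0],[238,-94,0,0,0,0],[238,-94,0,0,0,0]]]' --fingers 0

```text
time: 1.3
position: [0.5311, 0.2376, 0.2922]
tool_rot: [0.707, 0.707, -0.0, 0.0]
ft_force: [-0.6, 0.1, 0.7]
grip_width: 0.003
```

Run:
```python
from h import *
c=snap("wrist");o=robot.get_obs();print(o["position"],o["grip_width"],np.linalg.inv(c["camera_from_world"]).round(3).tolist())
np.savez("w1.npz",c=c["color"],w=cloud(c))
save(c["color"],"wrist1.png")
w=cloud(c);f=w[(w[...,2]>.118)&(w[...,2]<.17)&(w[...,0]<.62)&(w[...,0]>.45)]
for n,g in(("R",f[f[:,1]<.235]),("L",f[f[:,1]>.235])):
    if len(g):
        t=g[g[:,2]>g[:,2].max()-.006];print(n,len(g),t.mean(0).round(3),t.min(0).round(3),t.max(0).round(3))
```

```text
[0.53135212 0.23724379 0.29216757] 0.0015377395095557507 [[1.0, 0.001, 0.001, 0.53], [0.001, -0.967, -0.256, 0.307], [0.0, 0.256, -0.967, 0.385], [0.0, 0.0, 0.0, 1.0]]
R 87 [0.53  0.207 0.155] [0.529 0.203 0.152] [0.532 0.21  0.157]
L 14215 [0.529 0.272 0.15 ] [0.459 0.263 0.148] [0.597 0.282 0.154]
```

View pics/wrist1.png

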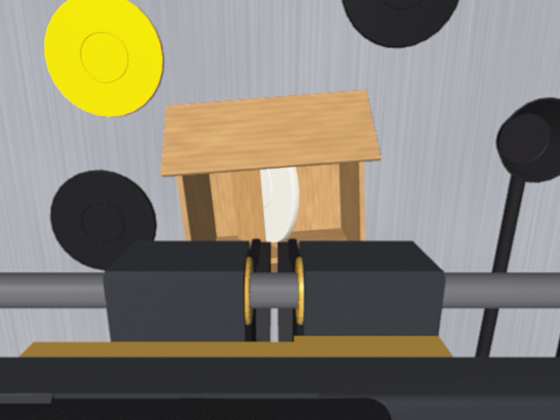

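The wrist view shows the white saucer at about (280,205) between the flaps, and the left flap edge at row 165. Going down into the gap, then pushing the right flap.

Emit:
carry_out --rows '[[[0,0,15,0,0,0],[0,0,40,0,0,0],[0,0,65,0,0,0],[0,0,82,0,0,0],[0,0,90,0,0,0],[0,0,92,0,0,0],[-6,0,92,0,0,0],[-13,0,92,0,0,0],[-20,0,92,0,0,0],[-27,0,92,0,0,0],[-34,0,92,0,0,0],[-41,0,92,0,0,0],[-48,0,92,0,0,0],[-54,0,92,0,0,0],[-60,0,92,0,0,0],[-65,0,92,0,0,0],[-70,0,92,0,0,0],[-74,0,92,0,0,0],[-77,0,92,0,0,0],[-77,0,92,0,0,0]]]'

```text
time: 3.35
position: [0.531, 0.1605, 0.2002]
tool_rot: [0.707, 0.707, -0.0, 0.0]
ft_force: [0.0, -0.4, 0.4]
grip_width: 0.0003
```

Emit:
carry_out --rows '[[[10,0,0,0,0,0],[30,0,0,0,0,0],[55,0,0,0,0,0],[75,0,0,0,0,0],[84,0,0,0,0,0],[91,0,0,0,0,0],[98,0,0,0,0,0],[105,0,0,0,0,0],[112,0,0,0,0,0],[119,0,0,0,0,0],[126,0,0,0,0,0],[133,0,0,0,0,0],[139,0,0,0,0,0],[144,0,0,0,0,0],[149,0,0,0,0,0],[153,0,0,0,0,0],[156,0,0,0,0,0],[158,0,0,0,0,0],[158,0,0,0,0,0]]]'

```text
time: 5.25
position: [0.5311, 0.3194, 0.2004]
tool_rot: [0.707, 0.707, 0.0, -0.0]
ft_force: [0.8, -0.4, 0.7]
grip_width: 0.0004
```

Emit:
carry_out --rows '[[[-10,0,0,0,0,0],[-35,0,-5,0,0,0],[-60,0,-25,0,0,0],[-75,0,-60,0,0,0],[-80,0,-100,0,0,0],[-80,0,-125,0,0,0],[-80,0,-130,0,0,0]]]' --fingers 0.4

```text
time: 5.95
position: [0.5325, 0.2384, 0.334]
tool_rot: [0.708, 0.707, 0.003, 0.002]
ft_force: [0.4, 0.1, -0.5]
grip_width: 0.0342
```

Run:
```python
from h import *
a=snap("scene");b=snap("side");c=snap("wrist");o=robot.get_obs();print(o["time"],o["position"],o["tool_rot"],o["grip_width"])
np.savez("s1.npz",**{k:v for n,q in zip("abc",(a,b,c)) for k,v in((n,q["color"]),("w"+n,cloud(q)))})
save(np.hstack([cv2.resize(a["color"][150:270,290:430],(400,343)),cv2.resize(b["color"][120:240,180:320],(400,343))]),"x1.png")
for q in(a,b):
    w=cloud(q);h=cv2.cvtColor(q["color"],cv2.COLOR_RGB2HSV).astype(int)
    m=(h[...,0]>7)&(h[...,0]<22)&(h[...,1]>70)&(w[...,0]>.45)&(w[...,0]<.62)&(w[...,2]>.118)&(w[...,2]<.2)
    f=w[m]
    for n,g in(("R",f[f[:,1]<.235]),("L",f[f[:,1]>.235])):
        if len(g)>5:
            t=g[g[:,2]>g[:,2].max()-.006];print(n,len(g),t.mean(0).round(3),t.min(0).round(3),t.max(0).round(3))
w=cloud(c);wc=c["color"].astype(int)
m=(wc.min(-1)>170)&(w[...,2]>.06)&(w[...,2]<.112)&(w[...,1]>.18)&(w[...,1]<.30)&(w[...,0]>.47)&(w[...,0]<.59)
g=w[m];print(len(g))
if len(g):
    top=g[g[:,2]>g[:,2].max()-.004];print(top.mean(0),g.max(0),g.min(0))
save(c["color"],"w2.png")
```

```text
6.1 [0.53038356 0.23859706 0.32947018] [ 7.07207948e-01  7.07005291e-01 -5.49287916e-04 -3.67258932e-04] 0.03486770590060784
R 411 [0.536 0.129 0.146] [0.473 0.123 0.144] [0.609 0.136 0.15 ]
L 518 [0.558 0.69  0.197] [0.558 0.69  0.197] [0.558 0.69  0.197]
R 118 [0.534 0.127 0.143] [0.471 0.116 0.14 ] [0.606 0.136 0.146]
L 516 [0.523 0.346 0.146] [0.456 0.336 0.144] [0.589 0.359 0.15 ]
2958
[0.54527022 0.24329483 0.10325547] [0.54962235 0.29507652 0.10585039] [0.51605713 0.18808834 0.06082676]
```

View pics/x1.png

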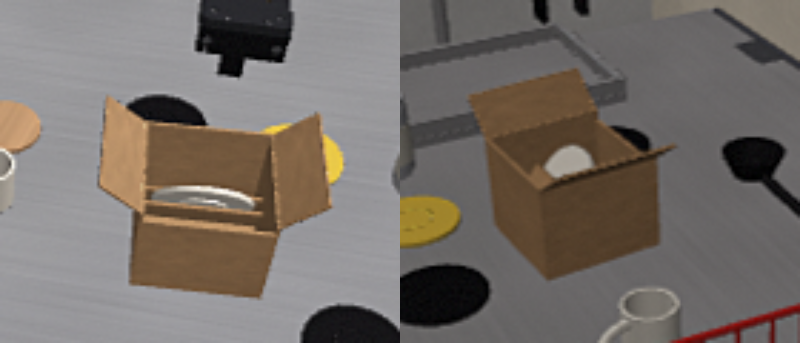

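View pics/w2.png

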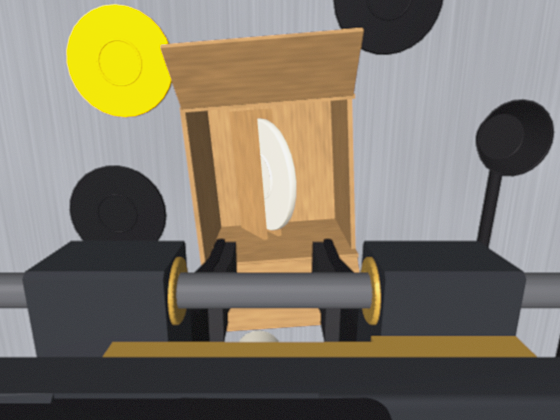

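Both flaps are out (free edges at z≈0.146, about 50° past upright), and the saucer is clear at (280,175) in the wrist view. Next: saucer plane and grasp pose.

```bash
cat >> h.py <<'E'
def rel(pos,Rt):
    "shift (mm) and turn (8 deg units) in present tool axes"
    o=robot.get_obs();R0=R.from_quat(o["tool_rot"])
    return (R0.inv().apply(pos-o["position"])*1000).round(1),((R0.inv()*Rt).as_rotvec(degrees=True)/8).round(2)
E
python3 - <<'E'
from h import *
s=np.load("s1.npz");w=s["wc"];wc=s["c"].astype(int)
m=(wc.min(-1)>170)&(w[...,2]>.068)&(w[...,2]<.112)&(w[...,1]>.18)&(w[...,1]<.30)&(w[...,0]>.47)&(w[...,0]<.59)
g=w[m]
for _ in range(4):
    c=g.mean(0);n=np.linalg.svd(g-c,full_matrices=False)[2][2];n*=np.sign(n[2]);d=(g-c)@n;g=g[abs(d)<.0015+np.std(d)]
print(len(g),c,n,"lean from vertical",np.degrees(np.arcsin(n[2])),"yaw",np.degrees(np.arctan2(-n[1],-n[0])))
yaw=np.radians(4.4);cc=np.array([.5312,.2394,0]);Rz=R.from_euler("z",yaw)
ctr=cc+Rz.apply([-.010,0,.056]);nn=Rz.apply([-.866,0,.5]);di=Rz.apply([.5,0,.866])
print("ctr",ctr,"face offset mm",(c-ctr)@nn*1000)
h=(w[m]-ctr)@np.c_[di,np.cross(nn,di)];print("in plane max",h.max(0),h.min(0))
Rt=R.from_matrix(np.c_[np.cross(-nn,-di),-nn,-di])
for L in(.185,.099):print(L,ctr+L*di,rel(ctr+L*di,Rt))
E
```

```text
2243 [0.53331252 0.24451514 0.08601212] [-0.85324703 -0.06468596  0.5174797 ] lean from vertical 31.163346116185913 yaw 4.335387594253437
ctr [0.52122947 0.23863281 0.056     ] face offset mm 4.182164456415472
in plane max [0.05522996 0.05565996] [ 0.01108532 -0.04981003]
0.185 [0.61345685 0.24572932 0.21621   ] (array([  7.2,  83.2, 113.2]), array([ 3.74, -0.14, -0.54]))
0.099 [0.57058358 0.2424304  0.141734  ] (array([  3.9,  40.4, 187.7]), array([ 3.74, -0.14, -0.54]))
```

Emit:
carry_out --rows '[[[1,15,15,0.5,0,-0.1],[3,35,35,1.2,0,-0.2],[5,55,60,2.0,-0.1,-0.3],[6,70,85,2.8,-0.1,-0.4],[8,80,105,3.4,-0.14,-0.5],[9,83,113,3.74,-0.14,-0.54],[9,83,113,3.74,-0.14,-0.54],[9,83,113,3.74,-0.14,-0.54],[9,83,113,3.74,-0.14,-0.54]]]'

```text
time: 7.0
position: [0.6134, 0.2482, 0.2177]
tool_rot: [0.656, 0.709, -0.189, -0.175]
ft_force: [-0.1, -0.2, -0.1]
grip_width: 0.0351
```

Run:
```python
from h import *
a=snap("scene");b=snap("side")
save(np.hstack([cv2.resize(a["color"][110:270,290:430],(400,457)),cv2.resize(b["color"][80:240,180:320],(400,457))]),"x2.png")
yaw=np.radians(4.4);cc=np.array([.5312,.2394,0]);Rz=R.from_euler("z",yaw)
ctr=cc+Rz.apply([-.010,.002,.056]);nn=Rz.apply([-.866,0,.5]);di=Rz.apply([.5,0,.866])
Rt=R.from_matrix(np.c_[np.cross(-nn,-di),-nn,-di])
print(robot.get_obs()["position"],rel(ctr+.099*di,Rt))
```

```text
[0.61364751 0.24824767 0.21861847] (array([-0.5,  0.6, 88.3]), array([ 0.02, -0.  ,  0.01]))
```

View pics/x2.png

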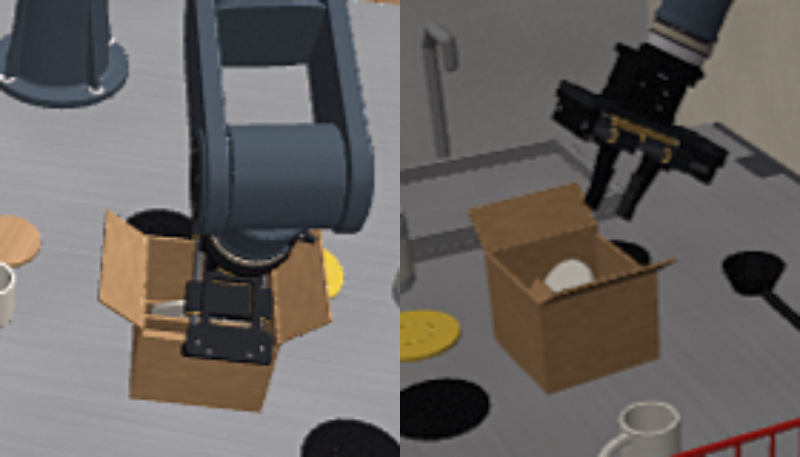

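The view shows the gripper tilted along the slant, straddling the saucer plane. Descending and closing.

Emit:
carry_out --rows '[[[0,0,10,0,0,0],[0,0,25,0,0,0],[0,0,40,0,0,0],[0,0,55,0,0,0],[0,0,67,0,0,0],[0,0,76,0,0,0],[0,0,83,0,0,0],[0,0,87,0,0,0],[0,0,88,0,0,0],[0,0,88,0,0,0]]]'

```text
time: 8.1
position: [0.5705, 0.2447, 0.1411]
tool_rot: [0.656, 0.709, -0.189, -0.175]
ft_force: [-0.4, -0.0, -0.4]
grip_width: 0.035
```

Emit:
carry_out --rows '[[[0,0,0,0,0,0],[0,0,0,0,0,0],[0,0,0,0,0,0],[0,0,0,0,0,0],[0,0,0,0,0,0],[0,0,0,0,0,0],[0,0,0,0,0,0],[0,0,0,0,0,0]]]' --fingers 0 --grip_force 25

```text
time: 8.9
position: [0.57, 0.2447, 0.1411]
tool_rot: [0.656, 0.709, -0.19, -0.176]
ft_force: [-2.2, 0.6, 2.0]
grip_width: 0.0065
```

Gripped at 6.5 mm with a small side force. Drawing it out along the slant.

Emit:
carry_out --rows '[[[0,0,-3,0,0,0],[0,0,-8,0,0,0],[0,0,-14,0,0,0],[0,0,-20,0,0,0],[0,0,-27,0,0,0],[0,0,-34,0,0,0],[0,0,-41,0,0,0],[0,0,-48,0,0,0],[0,0,-56,0,0,0],[0,0,-65,0,0,0],[0,0,-75,0,0,0],[0,0,-85,0,0,0],[0,0,-95,0,0,0],[0,0,-102,0,0,0],[0,0,-105,0,0,0],[0,0,-105,0,0,0]]]'

```text
time: 10.5
position: [0.6227, 0.2487, 0.2323]
tool_rot: [0.656, 0.709, -0.189, -0.175]
ft_force: [-0.2, -0.0, -2.1]
grip_width: 0.0068
```

Run:
```python
from h import *
o=robot.get_obs();print(o["position"],o["ft_force"],o["grip_width"])
Rt=R.from_matrix(np.array([[0,1,0],[1,0,0],[0,0,-1.]]))
Rt=R.from_euler("z",-.9,degrees=True)*Rt
print(rel(np.array([.6,.235,.35]),Rt),rel(np.array([.505,-.204,.35]),Rt))
```

```text
[0.62272692 0.24868375 0.23234008] [-0.17474923 -0.04756535 -2.09448962] 0.006770938779158602
(array([-11.8, -79.2, -90.2]), array([-3.73,  0.17,  0.65])) (array([-442.2, -190.7,  -26.4]), array([-3.73,  0.17,  0.65]))
```

Emit:
carry_out --rows '[[[-2,-15,-20,0,0,0],[-4,-30,-40,-0.3,0,0],[-6,-45,-60,-0.9,0,0.1],[-8,-60,-75,-1.6,0.1,0.3],[-10,-72,-85,-2.4,0.1,0.4],[-12,-79,-90,-3.1,0.15,0.55],[-12,-79,-90,-3.6,0.17,0.65],[-12,-79,-90,-3.73,0.17,0.65],[-12,-79,-90,-3.73,0.17,0.65],[-12,-79,-90,-3.73,0.17,0.65]]]'

```text
time: 11.5
position: [0.5999, 0.2348, 0.3486]
tool_rot: [0.713, 0.702, -0.001, -0.001]
ft_force: [0.4, 0.1, -1.5]
grip_width: 0.007
```

Run:
```python
from h import *
Rt=R.from_matrix(np.array([[0,1,0],[1,0,0],[0,0,-1.]]))
Rt=R.from_euler("z",-.9,degrees=True)*Rt
print(robot.get_obs()["position"],rel(np.array([.505,-.204,.35]),Rt))
```

```text
[0.59987623 0.23476753 0.34856149] (array([-440.2,  -88. ,   -0.9]), array([-0.03,  0.  ,  0.  ]))
```

Emit:
carry_out --rows '[[[-10,-2,0,0,0,0],[-30,-6,0,0,0,0],[-60,-12,0,0,0,0],[-95,-19,0,0,0,0],[-130,-26,0,0,0,0],[-165,-33,0,0,0,0],[-200,-40,0,0,0,0],[-235,-47,0,0,0,0],[-270,-54,0,0,0,0],[-305,-61,0,0,0,0],[-340,-68,0,0,0,0],[-375,-75,0,0,0,0],[-405,-81,0,0,0,0],[-427,-85,0,0,0,0],[-437,-87,0,0,0,0],[-440,-88,0,0,0,0],[-440,-88,0,0,0,0],[-440,-88,0,0,0,0]]]'

```text
time: 13.3
position: [0.505, -0.2027, 0.3493]
tool_rot: [0.712, 0.702, -0.0, -0.001]
ft_force: [-0.6, -0.4, -1.1]
grip_width: 0.0067
```

```bash
cat > m.py <<'E'
from h import *
import sys
tag=sys.argv[1]
a=snap("scene");b=snap("side");c=snap("wrist");o=robot.get_obs();print(o["time"],o["position"],o["tool_rot"].round(4),o["ft_force"],o["grip_width"])
Q=[]
for n,q in zip("abc",(a,b,c)):
    w=cloud(q);h=cv2.cvtColor(q["color"],cv2.COLOR_RGB2HSV).astype(int)
    red=((h[...,0]<6)|(h[...,0]>174))&(h[...,1]>150)
    I=w[red&(w[...,0]>.44)&(w[...,0]<.57)&(w[...,1]>-.26)&(w[...,1]<-.15)&(w[...,2]>.06)&(w[...,2]<.1)]
    for sgn in(-1,1):
        J=I[(I[:,1]+.205)*sgn>0];out=[]
        for k in(-39,-13,13,39):
            z=J[abs(J[:,0]-.505-k/1000)<.010]
            out.append((len(z),z[:,0].mean().round(4),z[:,1].mean().round(4)) if len(z)>3 else None)
        print(n,sgn,out)
    # saucer: white points hanging
    p=o["position"];S=w[(q["color"].min(-1)>120)&(np.ptp(q["color"].astype(int),axis=-1)<40)&(abs(w[...,0]-p[0])<.03)&(abs(w[...,1]-p[1])<.065)&(w[...,2]<p[2]-.085)&(w[...,2]>max(p[2]-.17,.035))]
    if len(S)>50:
        cc=S.mean(0);nv=np.linalg.svd(S-cc,full_matrices=False)[2][2];print(" saucer",n,len(S),cc.round(4),nv.round(3),S.min(0).round(3),S.max(0).round(3))
save(np.hstack([cv2.resize(a["color"][120:260,160:300],(400,400)),cv2.resize(b["color"][100:340,200:440],(400,400))]),tag+".png")
E
python3 m.py r1
```

```text
13.45 [ 0.50513544 -0.20269272  0.34953584] [ 7.121e-01  7.021e-01 -4.000e-04 -6.000e-04] [ 0.21413585  0.49828025 -1.91896478] 0.007041629486035018
a -1 [(9, np.float64(0.4678), np.float64(-0.2302)), (8, np.float64(0.494), np.float64(-0.231)), (10, np.float64(0.5195), np.float64(-0.2315)), (10, np.float64(0.5462), np.float64(-0.2318))]
a 1 [(10, np.float64(0.4695), np.float64(-0.1701)), (9, np.float64(0.4947), np.float64(-0.1712)), (9, np.float64(0.5206), np.float64(-0.1714)), (9, np.float64(0.5469), np.float64(-0.172))]
 saucer a 488 [ 0.5082 -0.2023  0.2363] [ 0.999 -0.011 -0.038] [ 0.502 -0.258  0.198] [ 0.514 -0.149  0.264]
b -1 [(24, np.float64(0.4661), np.float64(-0.2332)), (24, np.float64(0.492), np.float64(-0.2338)), (21, np.float64(0.5179), np.float64(-0.2342)), (15, np.float64(0.544), np.float64(-0.2339))]
b 1 [(16, np.float64(0.4676), np.float64(-0.1733)), (25, np.float64(0.4936), np.float64(-0.173)), (18, np.float64(0.5195), np.float64(-0.174)), (24, np.float64(0.5452), np.float64(-0.1746))]
 saucer b 184 [ 0.5027 -0.2022  0.2417] [-1.     0.012  0.002] [ 0.501 -0.257  0.199] [ 0.505 -0.152  0.264]
c -1 [(54, np.float64(0.4665), np.float64(-0.2287)), (53, np.float64(0.492), np.float64(-0.2292)), (27, np.float64(0.5186), np.float64(-0.2299)), (59, np.float64(0.5431), np.float64(-0.2304))]
c 1 [(50, np.float64(0.4679), np.float64(-0.1693)), (44, np.float64(0.4934), np.float64(-0.1698)), (42, np.float64(0.5187), np.float64(-0.1703)), (53, np.float64(0.5442), np.float64(-0.171))]
 saucer c 139 [ 0.5071 -0.1606  0.2584] [0.985 0.17  0.019] [ 0.502 -0.18   0.247] [ 0.511 -0.148  0.264]
```

View pics/r1.png

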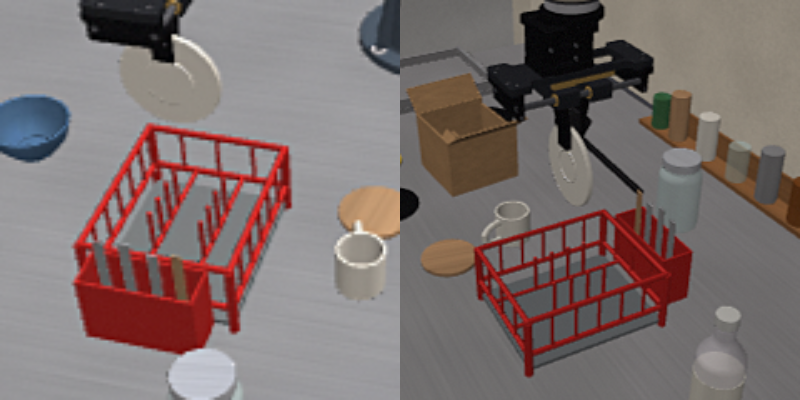

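The saucer hangs vertical above the middle slot. Measured slot centre is about (0.506, -0.202) and the saucer is about (0.506, -0.2035), so I'll shift +1.5 mm in y and descend.

Emit:
carry_out --rows '[[[1.5,0,10,0,0,0],[1.5,0,30,0,0,0],[1.5,0,50,0,0,0],[1.5,0,70,0,0,0],[1.5,0,85,0,0,0],[1.5,0,97,0,0,0],[1.5,0,107,0,0,0],[1.5,0,117,0,0,0],[1.5,0,126,0,0,0],[1.5,0,134,0,0,0],[1.5,0,141,0,0,0],[1.5,0,146,0,0,0],[1.5,0,150,0,0,0],[1.5,0,150,0,0,0],[1.5,0,150,0,0,0]]]'

```text
time: 14.95
position: [0.5049, -0.2023, 0.1996]
tool_rot: [0.713, 0.702, -0.0, -0.0]
ft_force: [0.5, -0.4, -2.2]
grip_width: 0.0065
```

```bash
python3 m.py r2
```

```text
15.1 [ 0.50499291 -0.20231087  0.19986613] [ 7.126e-01  7.015e-01 -4.000e-04 -1.000e-04] [-0.22558451  0.53801428 -1.84019679] 0.006670115493722442
a -1 [None, None, (10, np.float64(0.5185), np.float64(-0.232)), (10, np.float64(0.5453), np.float64(-0.2322))]
a 1 [None, None, (9, np.float64(0.5201), np.float64(-0.1716)), (8, np.float64(0.5473), np.float64(-0.172))]
 saucer a 341 [ 0.5083 -0.2025  0.0888] [ 0.999 -0.014 -0.029] [ 0.503 -0.258  0.049] [ 0.514 -0.149  0.115]
b -1 [(22, np.float64(0.466), np.float64(-0.2334)), (21, np.float64(0.4916), np.float64(-0.2338)), None, (16, np.float64(0.5438), np.float64(-0.2342))]
b 1 [(16, np.float64(0.4678), np.float64(-0.173)), (21, np.float64(0.493), np.float64(-0.173)), None, (5, np.float64(0.5469), np.float64(-0.1757))]
 saucer b 341 [ 0.5028 -0.205   0.089 ] [-1.     0.017 -0.001] [ 0.5   -0.256  0.048] [ 0.505 -0.149  0.115]
c -1 [None, None, None, None]
c 1 [(180, np.float64(0.4683), np.float64(-0.1695)), (153, np.float64(0.4936), np.float64(-0.1698)), (155, np.float64(0.5186), np.float64(-0.1703)), (194, np.float64(0.5439), np.float64(-0.1712))]
 saucer c 150 [ 0.507  -0.1608  0.1081] [ 0.984  0.177 -0.021] [ 0.49  -0.18   0.073] [ 0.516 -0.148  0.115]
```

View pics/r2.png

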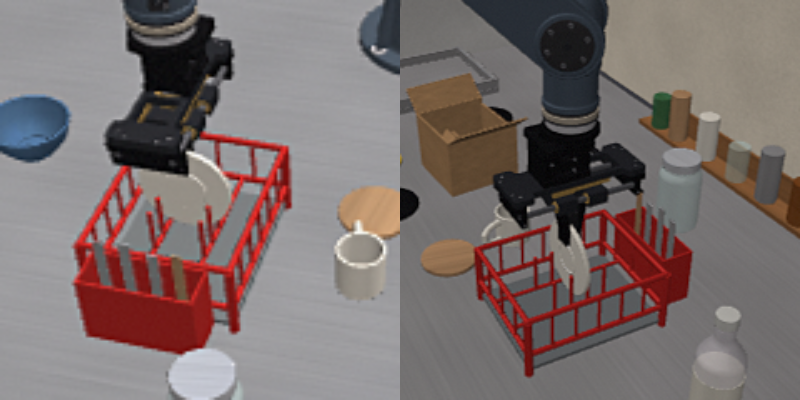

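In the slot: a camera sees two tine pairs on each side of the saucer. Final lowering in small steps, watching the force.

Emit:
carry_out --rows '[[[0,0,2,0,0,0],[0,0,4,0,0,0],[0,0,6,0,0,0],[0,0,8,0,0,0],[0,0,10,0,0,0],[0,0,11,0,0,0],[0,0,12,0,0,0],[0,0,13,0,0,0],[0,0,13,0,0,0],[0,0,13,0,0,0]]]'

```text
time: 16.1
position: [0.5048, -0.2022, 0.1865]
tool_rot: [0.713, 0.702, -0.0, -0.0]
ft_force: [-0.3, -0.6, -1.5]
grip_width: 0.0068
```

Emit:
carry_out --rows '[[[0,0,0.5,0,0,0],[0,0,1,0,0,0],[0,0,1.5,0,0,0],[0,0,1.5,0,0,0],[0,0,1.5,0,0,0]]]'

```text
time: 16.6
position: [0.5048, -0.2022, 0.185]
tool_rot: [0.713, 0.702, -0.0, -0.001]
ft_force: [-0.3, -0.8, -2.5]
grip_width: 0.0069
```

Emit:
carry_out --rows '[[[0,0,0.5,0,0,0],[0,0,1,0,0,0],[0,0,1.5,0,0,0],[0,0,1.5,0,0,0],[0,0,1.5,0,0,0]]]'

```text
time: 17.1
position: [0.5048, -0.2022, 0.1836]
tool_rot: [0.713, 0.702, -0.0, -0.0]
ft_force: [-0.3, 0.3, 0.5]
grip_width: 0.0068
```

Emit:
carry_out --rows '[[[0,0,0.3,0,0,0],[0,0,0.6,0,0,0],[0,0,0.6,0,0,0],[0,0,0.6,0,0,0]]]'

```text
time: 17.5
position: [0.5049, -0.2022, 0.1834]
tool_rot: [0.713, 0.702, -0.0, -0.0]
ft_force: [-1.2, 1.6, 3.7]
grip_width: 0.0066
```

It's resting (about +5 N of change). Easing the grip, then opening.

Emit:
carry_out --rows '[[[0,0,0,0,0,0],[0,0,0,0,0,0],[0,0,0,0,0,0],[0,0,0,0,0,0]]]' --grip_force 3

```text
time: 17.9
position: [0.5048, -0.2021, 0.1829]
tool_rot: [0.713, 0.702, -0.0, -0.001]
ft_force: [-0.3, 1.7, 3.5]
grip_width: 0.0071
```

Emit:
carry_out --rows '[[[0,0,0,0,0,0],[0,0,0,0,0,0],[0,0,0,0,0,0],[0,0,0,0,0,0],[0,0,0,0,0,0],[0,0,0,0,0,0]]]' --fingers 0.4

```text
time: 18.5
position: [0.5048, -0.2023, 0.1828]
tool_rot: [0.713, 0.702, -0.0, -0.0]
ft_force: [0.3, 0.7, 0.8]
grip_width: 0.0341
```

Emit:
carry_out --rows '[[[0,0,-5,0,0,0],[0,0,-12,0,0,0],[0,0,-20,0,0,0],[0,0,-30,0,0,0],[0,0,-45,0,0,0],[0,0,-65,0,0,0],[0,0,-90,0,0,0],[0,0,-115,0,0,0],[0,0,-135,0,0,0],[0,0,-145,0,0,0],[0,0,-150,0,0,0],[0,0,-150,0,0,0],[0,0,-150,0,0,0],[0,0,-150,0,0,0]]]'

```text
time: 19.9
position: [0.5045, -0.202, 0.3318]
tool_rot: [0.713, 0.701, -0.001, -0.002]
ft_force: [0.3, -0.4, 0.6]
grip_width: 0.0348
```

```bash
sed -i 's/^    p=o\["position"\]/    p=np.array([.505,-.2025,.185])/' m.py; python3 m.py r3
python3 - <<'E'
from h import *
s=np.load("s0.npz");a=snap("scene");h=0
d=np.abs(a["color"].astype(int)-s["a"]).max(-1)>50
save(np.hstack([cv2.resize(a["color"][100:300,150:450],(800,533))]),"fin.png")
b=snap("side");w=cloud(b);h=cv2.cvtColor(b["color"],cv2.COLOR_RGB2HSV).astype(int)
m=(h[...,0]>7)&(h[...,0]<22)&(h[...,1]>70)&(w[...,0]>.45)&(w[...,0]<.62)&(w[...,1]>.09)&(w[...,1]<.4)&(w[...,2]>.118)&(w[...,2]<.2)
f=w[m]
for n,g in(("R",f[f[:,1]<.235]),("L",f[f[:,1]>.235])): t=g[g[:,2]>g[:,2].max()-.006];print(n,len(g),t.mean(0).round(3))
E
```

```text
20.05 [ 0.50476601 -0.20211538  0.33209969] [ 7.127e-01  7.015e-01 -6.000e-04 -1.300e-03] [-0.03820106  0.08145555  0.73839531] 0.03519934569472757
a -1 [None, None, (11, np.float64(0.5193), np.float64(-0.2316)), (9, np.float64(0.5458), np.float64(-0.2317))]
a 1 [None, None, (9, np.float64(0.5194), np.float64(-0.1719)), (8, np.float64(0.5467), np.float64(-0.1723))]
 saucer a 303 [ 0.5086 -0.2002  0.074 ] [ 0.999 -0.005 -0.053] [ 0.502 -0.256  0.035] [ 0.515 -0.147  0.1  ]
b -1 [(24, np.float64(0.466), np.float64(-0.2334)), (21, np.float64(0.4919), np.float64(-0.2335)), None, (16, np.float64(0.5439), np.float64(-0.2341))]
b 1 [(16, np.float64(0.4677), np.float64(-0.1731)), (22, np.float64(0.4933), np.float64(-0.1725)), None, (13, np.float64(0.5459), np.float64(-0.1742))]
 saucer b 272 [ 0.503  -0.2044  0.0739] [-1.     0.014  0.013] [ 0.5   -0.255  0.036] [ 0.506 -0.149  0.1  ]
c -1 [(62, np.float64(0.4665), np.float64(-0.2287)), (61, np.float64(0.4921), np.float64(-0.2293)), (62, np.float64(0.5176), np.float64(-0.2298)), (66, np.float64(0.5431), np.float64(-0.2304))]
c 1 [(53, np.float64(0.468), np.float64(-0.1693)), (46, np.float64(0.4934), np.float64(-0.1697)), (50, np.float64(0.5187), np.float64(-0.1703)), (59, np.float64(0.5441), np.float64(-0.171))]
 saucer c 132 [ 0.5032 -0.1825  0.0822] [-0.983 -0.012  0.185] [ 0.489 -0.249  0.037] [ 0.515 -0.146  0.1  ]
R 97 [0.519 0.126 0.143]
L 521 [0.521 0.346 0.147]
```

View pics/r3.png

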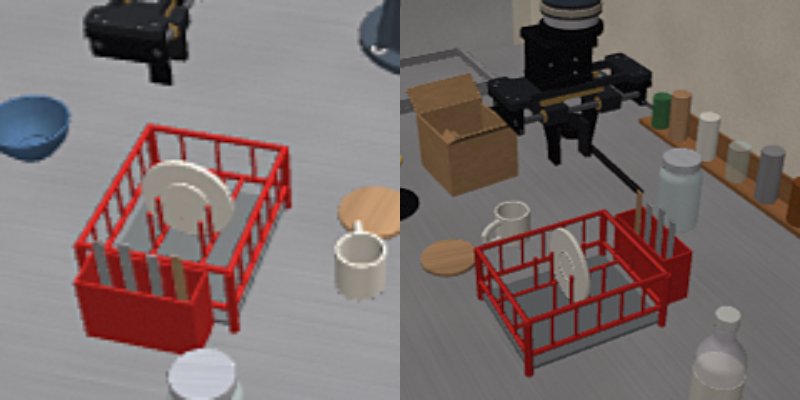

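The saucer stands upright in the middle slot, clear of the gripper, and the flaps are still open. Handing in.

```bash
python3 m.py r4 | grep saucer; python3 -c "
from rig import robot
print(robot.hand_in())"
```

```text
saucer a 306 [ 0.5087 -0.2006  0.0747] [-0.999  0.013  0.034] [ 0.502 -0.256  0.035] [ 0.515 -0.147  0.1  ]
 saucer b 279 [ 0.503  -0.2041  0.0747] [-1.     0.017  0.016] [ 0.501 -0.257  0.036] [ 0.505 -0.148  0.1  ]
 saucer c 74 [ 0.5062 -0.1719  0.0938] [0.994 0.01  0.108] [ 0.489 -0.231  0.064] [ 0.515 -0.147  0.1  ]
the job is handed in; nothing more can be done
None
```

The saucer stands upright in the red rack's middle slot, released, and both carton flaps are swung about 50° past upright. I handed the job in at about 20 s of the 64 s allowed.

- **Flaps:** I pushed them out with closed fingers. The last look after the placing showed both free edges still out, at z ≈ 0.145.
- **Saucer:** I drew it out along the slant, lowered it in small steps to about 5 N of contact, eased the grip and let go. The last camera fits put it within about 2 mm of the slot centre. Scene and side put the lean at about 1–2°, with two tine pairs on each side.
- **Disagreement:** the wrist camera's plane fit of the seated saucer was tilted by 6–11°. It uses few and partly mixed points, so I trusted the other two cameras.
- **Not measured:** I judged the bystanders only by eye. Those visible in the last pictures looked unmoved, and the forces read at the end of each move stayed under 5 N. I did not look at the tin or the black and yellow discs at the end.

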